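Put the glass vial away and restack the bedside trays

TASK

Tidy the bedside trays: gently lay the glass vial flat on the floor of the low tray that has the compact mirror in it, beside the mirror, then stack the handled tray, its eyedrop bottles still standing in it, squarely and fully down on top of that tray. The glass is thin: grip it with no more than 35 N and lower it into the tray without a knock, and set the handled tray down softly. Leave the lens case and the other things on the cart where they are.

Things in the scene. Friction and masses are not known exactly. Their poses are not given: they have to be found in the camera images.
- lower_tray: Round white plastic tray, 180 mm outside diameter, 55 mm tall, no handle, with the steel mirror in it; loose, standing on the cart top. Origin: centre of the underside, z up. Wall 5 mm (inside diameter 170 mm), floor 162 mm across with its top 6 mm above the origin. Its open rim is at z = 55 mm. Its yaw is arbitrary: the mirror lies on its -x side.
- upper_tray: The matching tray with an arch handle along its y axis, holding two eyedrop bottles; loose, on the cart top, 300 g. 180 mm diameter, rim 55 mm high. Origin: centre of the underside, z up. Its foot (162 mm diameter, 8 mm tall) drops into the lower tray's 170 mm mouth and its wall rests on the lower rim: fully stacked, its origin is 47 mm above the lower tray's origin.
- handle (a point): Middle of the handle bar of the upper tray, 106 mm above the tray's underside. The bar is 14 mm thick (tray's x), 18 mm tall and 176 mm long (tray's y), and level. Set the tray down with less than 50 N.
- vial: Flat-sided glass vial lying on its side, 105 mm, 90 g: square body 30 x 30 x 80 mm, neck and 25 mm wide screw cap at its +x end. Origin: centre of the body's underside; x along the vial (it reaches from -40 to +65 mm), z up. It cracks if gripped with more than 35 N (force of one finger) or if it is knocked on the tray with more than 35 N.
- vial_mid (a point): Centre of the vial's square body, 15 mm above its underside.
- mirror: Closed round steel compact mirror, 68 mm diameter, 12 mm thick, lying flat in the lower tray, 42 mm off the tray's centre. Origin: centre of its underside, z up.
- drops0: Eyedrop bottle, 27 mm diameter, 60 mm tall, standing loose in the upper tray, about 45 mm to one side (-x) of the handle. Origin: centre of its underside, z up.
- drops1: The other eyedrop bottle, same size, about 45 mm to the other side (+x) of the handle. Origin as for the first.
- lens_case: Bystander: contact-lens case with two round caps, 64 x 30 x 16 mm, lying about 85 mm beside the vial. Origin: centre of its underside.
- spectacle_case: Bystander: closed black spring-hinged spectacle case, 62 x 160 x 42 mm, towards the back. Origin: centre of its underside.
- tumbler: Bystander: empty drinking glass, 68 mm diameter, 95 mm tall, towards the back. Origin: centre of its underside.
- cream_jar: Bystander: round closed jar, 60 mm diameter, 45 mm tall, near the robot. Origin: centre of its underside.

How it is judged (in metres and radians):
On the way:
1. the vial lies flat on the floor of the lower tray, released, before the upper tray is over it (horizontal distance between vial_mid and lower_tray below 0.06 m and z of vial_mid in the frame of lower_tray between 0.015 and 0.026 m and angle between vial's own x axis and vertical between 1.45 and 1.69 rad and contact force between the fingers and vial below 0.1 N and linear speed of vial below 0.03 m/s and horizontal distance between upper_tray and lower_tray above 0.12 m), for 0.2 s.
At the end, for the whole second after the job is handed in: Vial flat on the lower tray's floor (within 60 mm of its centre, 7 deg of level), mirror flat in it too; upper tray fully down on it (centres within 6 mm, origins 43-50.5 mm apart, 2 deg level); both bottles upright (8 deg) on the upper floor; all released and at rest (horizontal distance between each of vial_mid, mirror and lower_tray below 0.06 m and z of vial_mid in the frame of lower_tray between 0.015 and 0.026 m and angle between vial's own x axis and vertical between 1.45 and 1.69 rad and contact force between the fingers and vial below 0.1 N and z of mirror in the frame of lower_tray below 0.012 m and angle between mirror's own z axis and vertical below 0.1 rad and horizontal distance between upper_tray and lower_tray below 0.006 m and z of upper_tray in the frame of lower_tray between 0.043 and 0.0505 m and angle between each of upper_tray, lower_tray's own z axis and vertical below 0.04 rad and height (world z) of lower_tray below 0.008 m and horizontal distance between each of drops0, drops1 and upper_tray below 0.075 m and z of each of drops0, drops1 in the frame of upper_tray below 0.011 m and angle between each of drops0, drops1's own z axis and vertical below 0.15 rad and linear speed of each of vial, upper_tray, lower_tray below 0.02 m/s); the robot touches nothing.
It fails at once if the glass vial is squeezed too hard: over 80 N summed over the two fingers, 40 N a finger (contact force between the fingers and vial above 80 N).
It fails at once if the vial is dropped, knocked or pressed onto the lower tray with more than 35 N (contact force between vial and lower_tray above 35 N).
It fails at once if the upper tray is pushed or dropped onto the lower tray with more than 60 N (contact force between upper_tray and lower_tray above 60 N).
It fails at once if an eyedrop bottle tips over (angle between any of drops0, drops1's own z axis and vertical above 0.5 rad).
It fails at once if a bystander (lens case, spectacle case, tumbler, cream jar) is moved by more than 25 mm (distance of any of lens_case, spectacle_case, tumbler, cream_jar from where it was at the start of the episode above 0.025 m).
It also fails if it takes over 72 s, if anything falls off the work surface, if the arm or the gripper's body presses on something with over 40 N, if the wrist force passes 120 N, or if a joint passes its speed limit or range.

ROBOT

A 7-joint arm with a two-finger parallel gripper is mounted at the origin on the work surface. World frame = base frame: x ahead of the robot, y to its left, z up, the work surface at z = 0. Lengths are in mm, angles in degrees, forces in N, time in s.
With the tool pointing down it reaches from about 400 to 900 mm from the base axis. Payload 5.5 kg.
Tool frame: the origin (TCP) lies on the centre line of the jaws, within the pads' length; the fingertips stand 14 mm ahead of it and the grasp point (between the pads) lies 5 mm behind it; z points along the fingers, y is the line along which they close (so a half turn about z gives the same grasp; the last joint's range is limited). The gripper opens to 85 mm and grips with 20 to 120 N. Pads are 22 mm wide; open, the fingers measure 114 mm over their backs; the gripper's body (76 mm by 85 mm) begins 54 mm behind the grasp point. The pads swing forward as they close: fully open they stand 13 mm farther back than shut.
Start: joints at [15.08, 28.699, -24.465, 88.831, 12.651, 65.22, -12.049], TCP at [650, 0.037, 245.31] pointing down, gripper open.
Joint ranges: [-164.97, 164.97], [-17.58, 116.51], [-87.97, 89.64], [11.32, 138.91], [-80.73, 260.73], [10.89, 115.49], [-147.41, 147.41]. Speed limits (degrees/s): [147.25, 147.25, 180, 180, 180, 180, 180].

INTERFACE

Orientations are given as a 3x3 rotation matrix whose columns are the frame's x, y, z axes.
In Python, from plant import r gives the robot as it stands.
- The arm moves only by the shell command python3 -m jog 'ROWS' [FORCE]. ROWS is JSON, a list of rows, each an object with "dp": the shift along the tool's x, y, z as a fraction of full scale, a list of three; "turn": the turn about the tool's z as a fraction of full scale; "fingers": the closure, from 0 (fully open) to 1 (shut). A call has 1 to 10 rows; each row shifts and turns the commanded pose from where the row before left it, along the tool's axes as they then stand; what a row does not reach is not made up. Full scale, the value 1, is 0.4 m for a shift and 120 degrees for a turn. A row lasts 1/10 s, in which the tool goes at most 50 mm and 8.59 degrees, less where a joint would pass 70% of its speed; a pose out of reach is approached as far as the arm can. A call with a number of a shift or a turn outside -1 to 1 is refused whole. A call with a gripper value outside its range is refused whole. The fingers move at their own pace and stop on an object; FORCE is the grip in N (left out, the last holds). Time passes only in rows, so rows that do not move let the fingers close. It gives the time, the measured TCP pose, the force, the opening and the grip force at its end, in the units of the state.
- r.read_state(): the state, without advancing time (a new reading comes with each control period).
- r.snapshot(name): name is "scene" or "side" or "wrist"; returns (picture, depth): 400x640x3 uint8, red, green, blue; 400x640 float32, mm along the optical axis (not along the pixel's ray), 0 where there is no reading.
- r.calibration(name): a dict with "camera_matrix" (3x3 intrinsics, pixels), "R" (3x3) and "t" (3): a world point X has camera coordinates R X + t; the wrist camera has in their place "mount" (4x4, takes a point from camera to tool coordinates, whose origin is the TCP and whose axes are the flange's). Camera axes: x right, y down, z forward; pixel columns grow to the right and rows downward; lengths in mm; the calibration is good to about 2 mm. A picture is of the moment at which its call begins: read the wrist's pose just before it. calibration takes no time and is no camera call.
- r.close_job(): hands the job in; it is judged then, once.
The state is a dict: "time_s": time; "joint_positions": joint angles; "joint_vel": joint speeds; "joint_efforts": joint torques, N m; "eef_pos": TCP position; "tcp_rot": TCP orientation; "contact_force": force on the tool from outside, world axes, zero at the start; "ft_torque": the same for the moment, N m; "finger_gap": finger opening in mm; "grasp_force": force on a finger pad.
Only numpy, scipy, OpenCV 4.12 (cv2) and the standard library are available. Lean on these libraries where they do the work, as an engineer would, in place of code of your own. Each camera call takes 0.05 s, during which the arm holds its last target. There are 200 camera calls.

## Working session

There is one attempt and no reset: what is moved stays moved. The work goes in short steps, Python scripts to look and compute and a shell command to move; the robot and the scene stay as the last step left them, time stands still between calls to the robot, and variables do not carry over. Pictures are saved under pics/ and viewed, at most 10 in all, crops included, and the job is handed in when it is done.

```bash
ls; mkdir -p pics; cat > h.py <<'E'
import numpy as np, cv2
from plant import r
def snap(n,f):
    s=r.read_state(); p,d=r.snapshot(n); cv2.imwrite(f'pics/{f}.png',p[:,:,::-1]); c=r.calibration(n)
    K=np.array(c['camera_matrix'])
    if n=='wrist':
        T=np.eye(4);T[:3,:3]=s['tcp_rot'];T[:3,3]=s['eef_pos'];T=T@np.array(c['mount'])
    else:
        R=np.array(c['R']);t=np.array(c['t']).ravel();T=np.eye(4);T[:3,:3]=R.T;T[:3,3]=-R.T@t
    np.savez(f'pics/{f}.npz',d=d,K=K,T=T)
    return cloud(f)
def cloud(f):
    z=np.load(f'pics/{f}.npz');d,K,T=z['d'],z['K'],z['T']
    v,u=np.mgrid[:d.shape[0],:d.shape[1]]
    P=np.stack([(u-K[0,2])/K[0,0]*d,(v-K[1,2])/K[1,1]*d,d],-1)@T[:3,:3].T+T[:3,3]
    P[d==0]=np.nan
    return P
E
python3 - <<'E'
from h import *
s=r.read_state();print(s)
for n in ('scene','side','wrist'):
    P=snap(n,n+'0');z=np.load(f'pics/{n}0.npz');print(n,z['T'].round(2),z['K'])
a=[cv2.imread(f'pics/{n}0.png') for n in('scene','side')]
cv2.imwrite('pics/both.png',cv2.resize(np.vstack(a),(480,600)))
E
```

```text
pics
{'time_s': 0.0, 'joint_positions': array([ 15.07880364,  28.75146701, -24.45286974,  88.89064768,
        12.65152381,  65.22024723, -12.04789512]), 'joint_vel': array([ 0.05732442,  0.05080051, -0.13791668, -0.08943621,  0.00975258,
        0.08148243,  0.03497554]), 'joint_efforts': array([ 1.57038257e-04, -5.69523740e+01, -5.81651285e+00, -2.80938792e+01,
        1.07328620e-02,  1.20940185e-02,  1.30241034e-05]), 'eef_pos': array([ 6.49343623e+02, -3.91553290e-02,  2.44290203e+02]), 'tcp_rot': array([[-9.89076064e-05,  9.99998190e-01, -1.90020001e-03],
       [ 9.99999994e-01,  9.89882143e-05,  4.23267629e-05],
       [ 4.25147837e-05, -1.90019581e-03, -9.99998194e-01]]), 'contact_force': array([-0.04731176, -0.6283326 , -0.44654325]), 'ft_torque': array([-0.01939478,  0.03254233,  0.05631558]), 'grasp_force': 0.0, 'finger_gap': 85.4521396878865}
scene [[ 4.10000e-01  5.60000e-01 -7.20000e-01  1.30715e+03]
 [ 9.10000e-01 -2.60000e-01  3.10000e-01 -2.89580e+02]
 [-2.00000e-02 -7.90000e-01 -6.20000e-01  7.01140e+02]
 [ 0.00000e+00  0.00000e+00  0.00000e+00  1.00000e+00]] [[430.04736055   0.         329.75652521]
 [  0.         430.04736055 194.45059991]
 [  0.           0.           1.        ]]
side [[-8.1000e-01 -4.0000e-01  4.4000e-01  9.0110e+01]
 [-5.9000e-01  5.1000e-01 -6.2000e-01  7.2443e+02]
 [ 2.0000e-02 -7.6000e-01 -6.5000e-01  7.9605e+02]
 [ 0.0000e+00  0.0000e+00  0.0000e+00  1.0000e+00]] [[399.81788348   0.         318.0276912 ]
 [  0.         399.81788348 195.18624698]
 [  0.           0.           1.        ]]
wrist [[ 1.0000e+00  0.0000e+00 -0.0000e+00  6.4872e+02]
 [-0.0000e+00 -9.6000e-01 -2.7000e-01  6.9070e+01]
 [-0.0000e+00  2.7000e-01 -9.6000e-01  3.7246e+02]
 [ 0.0000e+00  0.0000e+00  0.0000e+00  1.0000e+00]] [[334.05501863   0.         315.15880461]
 [  0.         334.05501863 208.40689835]
 [  0.           0.           1.        ]]
```

View pics/scene0.png

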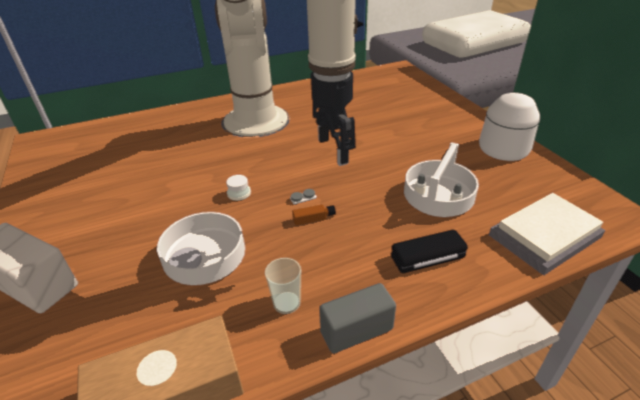

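View pics/wrist0.png

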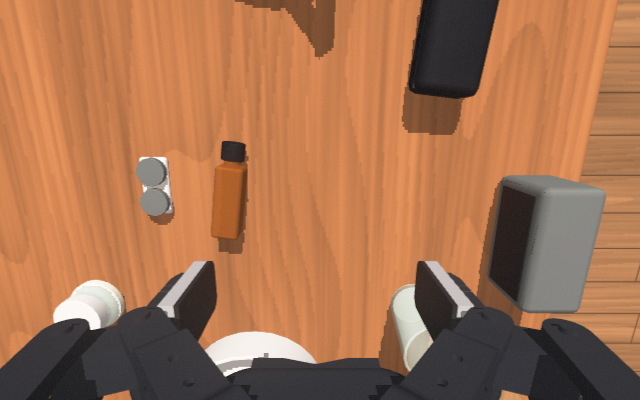

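The scene view shows the lower tray at (202,247), the vial at (312,213) with its cap at (331,210), the lens case at (302,197) and the handled tray at (440,188). In the wrist view the vial runs from (228,240) to (233,143), and the lens case is at (154,187).

```bash
python3 - <<'E'
from h import *
np.set_printoptions(suppress=True,precision=1)
C={n:cloud(n+'0') for n in('scene','side','wrist')}
def at(n,u,v): return C[n][v,u]
print('scene tray',at('scene',202,262),at('scene',440,205),'vial',at('scene',312,213))
print('wrist vial',at('wrist',230,200),at('wrist',232,150),'table',at('wrist',320,120))
for n,P in C.items():
    z=P[...,2]
    # vial
    c=at('wrist',230,190)
    m=(z>20)&(z<40)&(np.hypot(P[...,0]-c[0],P[...,1]-c[1])<75)
    q=P[m]
    if len(q)>20:
        rect=cv2.minAreaRect(q[:,:2].astype(np.float32));print(n,'vial',len(q),q.mean(0),rect,np.percentile(z[m],[5,50,95]))
    for nm,u,v in(('low',202,262),('up',440,205)):
        k=at('scene',u,v)
        m=(z>50)&(z<60)&(np.hypot(P[...,0]-k[0],P[...,1]-k[1])<200)
        q=P[m][:,:2]
        if len(q)>50:
            # robust circle fit
            from scipy.optimize import least_squares
            f=lambda p:np.hypot(q[:,0]-p[0],q[:,1]-p[1])-87.5
            s=least_squares(f,q.mean(0),loss='soft_l1',f_scale=2);print(n,nm,len(q),s.x,np.median(abs(s.fun)),np.median(P[m][:,2]))
    k=at('scene',440,205)
    m=(z>90)&(z<125)&(np.hypot(P[...,0]-k[0],P[...,1]-k[1])<200)
    q=P[m]
    if len(q)>20:print(n,'handle',len(q),q.mean(0),cv2.minAreaRect(q[:,:2].astype(np.float32)),np.percentile(q[:,2],[5,95]))
E
```

```text
scene tray [ 591.9 -292.2    4.7] [683.4 264.3  41.6] vial [564.1 -18.8  26.1]
wrist vial [557.8 -17.   29.5] [563.   35.2  27.6] table [653.2  64.5  -0.5]
scene vial 407 [559.7 -18.   27.8] ((557.5050659179688, -12.249481201171875), (104.7425537109375, 34.27672576904297), 80.921142578125) [21.3 28.8 31.6]
scene low 693 [ 573.6 -283.2] 1.2474208935259696 54.25875096796426
scene up 495 [613.6 314.1] 1.5224941496316546 54.33466846494355
scene handle 380 [625.  301.7 110.6] ((613.032470703125, 314.6501770019531), (19.913532257080078, 181.15008544921875), 38.248477935791016) [ 95.3 116.6]
side vial 280 [549.9 -10.2  27.8] ((552.4495239257812, -9.995426177978516), (105.56455993652344, 32.42152404785156), 81.98564147949219) [21.3 28.7 31.7]
side low 252 [ 568.8 -281.6] 1.3684530299808344 53.49572704751671
side up 543 [609.  316.2] 1.3788319894981242 54.40437479024786
side handle 489 [600.2 325.7 111.6] ((609.024169921875, 316.3450927734375), (20.181957244873047, 175.96334838867188), 38.038795471191406) [ 98.  116.3]
wrist vial 2541 [555.8 -10.5  28.1] ((554.7772216796875, -9.318477630615234), (104.12195587158203, 30.643404006958008), 82.0136947631836) [22.5 28.9 30.5]
wrist low 321 [ 653. -188.] 14.374212315441753 53.78106746654527
```

View pics/side0.png

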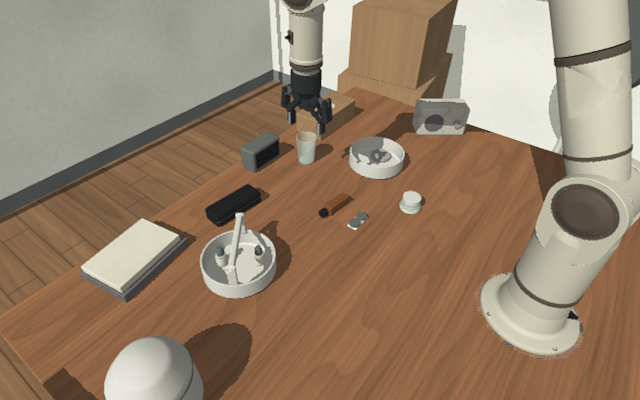

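Scene, side and wrist depth agree: vial body centre at about (553,-22), axis 82°, top near 29 mm. The lower tray is at (571,-282), the upper at (611,315), with the handle bar at 128° and its top at 115 mm. Those heights match the given sizes, so I'm hovering over the vial.

```bash
python3 -m jog '[{"dp":[-0.01375,-0.06,0.0775],"turn":0,"fingers":0.2},{"dp":[-0.01375,-0.06,0.0775],"turn":0,"fingers":0.2},{"dp":[-0.01375,-0.06,0.0775],"turn":0,"fingers":0.2},{"dp":[-0.01375,-0.06,0.0775],"turn":0,"fingers":0.2},{"dp":[0,0,0],"turn":0.0667,"fingers":0.2},{"dp":[0,0,0],"turn":0,"fingers":0.2},{"dp":[0,0,0],"turn":0,"fingers":0.2}]' 25
python3 - <<'E'
from h import *
np.set_printoptions(suppress=True,precision=3)
P=snap('wrist','w1');s=r.read_state();print(s['eef_pos'],s['tcp_rot'],s['finger_gap'])
z=P[...,2];m=(z>20)&(z<40)&(np.hypot(P[...,0]-555,P[...,1]+10)<75)
q=P[m];print(len(q),cv2.minAreaRect(q[:,:2].astype(np.float32)),np.percentile(q[:,2],[5,50,95]))
E
```

```text
time_s: 0.85
eef_pos: [555.0, -21.7, 121.8]
tcp_rot: [[0.136, 0.991, 0.002], [0.991, -0.136, 0.0], [0.0, 0.002, -1.0]]
contact_force: [0.1, -0.2, -0.6]
finger_gap: 68.6
grasp_force: 0.0
[555.405 -21.597 122.151] [[ 0.136  0.991  0.002]
 [ 0.991 -0.136  0.   ]
 [ 0.     0.002 -1.   ]] 68.02233274467157
5724 ((554.6737060546875, -9.382591247558594), (103.22071838378906, 30.055177688598633), 81.74787902832031) [22.979 29.033 30.361]
```

View pics/w1.png

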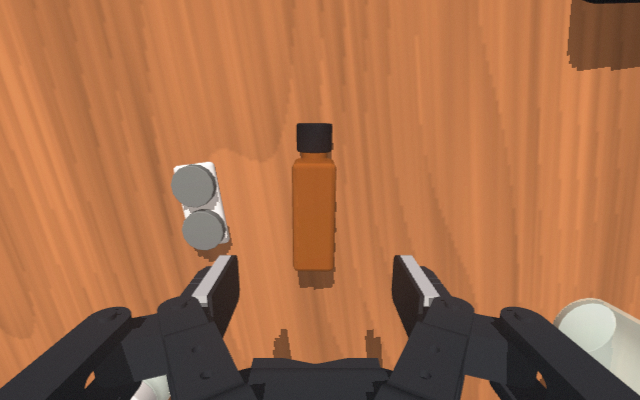

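The vial sits centred between the fingers, body from (293,160) to (335,270), and the lens case is clear on the left at (200,205). Descending and gripping.

```bash
python3 -m jog '[{"dp":[0,-0.005,0.08],"turn":0,"fingers":0.2},{"dp":[0,0,0.08],"turn":0,"fingers":0.2},{"dp":[0,0,0.05],"turn":0,"fingers":0.2},{"dp":[0,0,0.03],"turn":0,"fingers":0.2},{"dp":[0,0,0.015],"turn":0,"fingers":0.2},{"dp":[0,0,0],"turn":0,"fingers":0.2},{"dp":[0,0,0],"turn":0,"fingers":0.2}]' 20; python3 -m jog '[{"dp":[0,0,0],"turn":0,"fingers":0.55},{"dp":[0,0,0],"turn":0,"fingers":0.6},{"dp":[0,0,0],"turn":0,"fingers":0.65},{"dp":[0,0,0],"turn":0,"fingers":0.7},{"dp":[0,0,0],"turn":0,"fingers":0.8},{"dp":[0,0,0],"turn":0,"fingers":1},{"dp":[0,0,0],"turn":0,"fingers":1},{"dp":[0,0,0],"turn":0,"fingers":1}]' 22
```

```text
time_s: 1.6
eef_pos: [553.1, -21.6, 20.3]
tcp_rot: [[0.139, 0.99, 0.002], [0.99, -0.139, 0.0], [0.0, 0.002, -1.0]]
contact_force: [-0.5, -0.1, -0.2]
finger_gap: 68.2
grasp_force: 0.0
time_s: 2.4
eef_pos: [552.7, -21.7, 20.0]
tcp_rot: [[0.139, 0.99, 0.001], [0.99, -0.139, -0.0], [-0.0, 0.001, -1.0]]
contact_force: [-0.9, -0.0, 5.9]
finger_gap: 29.4
grasp_force: 23.2
```

```bash
python3 -m jog '[{"dp":[0,0,-0.01],"turn":0,"fingers":1},{"dp":[0,0,-0.03],"turn":0,"fingers":1},{"dp":[0,0,-0.08],"turn":0,"fingers":1},{"dp":[0,0,-0.1],"turn":0,"fingers":1},{"dp":[0,0,-0.1],"turn":0,"fingers":1},{"dp":[0,0,-0.1],"turn":0,"fingers":1},{"dp":[0,0,-0.05],"turn":0,"fingers":1},{"dp":[0,0,-0.02],"turn":0,"fingers":1}]'; python3 -m jog '[{"dp":[-0.03,0.006,0],"turn":0,"fingers":1},{"dp":[-0.07,0.014,0],"turn":0,"fingers":1},{"dp":[-0.09,0.018,0],"turn":0,"fingers":1},{"dp":[-0.1,0.02,0],"turn":0,"fingers":1},{"dp":[-0.1,0.02,0],"turn":0,"fingers":1},{"dp":[-0.1,0.02,0],"turn":0,"fingers":1},{"dp":[-0.1,0.02,0],"turn":0,"fingers":1},{"dp":[-0.08,0.016,0],"turn":0,"fingers":1},{"dp":[-0.05,0.01,0],"turn":0,"fingers":1},{"dp":[-0.02,0.004,0],"turn":0,"fingers":1}]'; python3 -m jog '[{"dp":[0,0,0],"turn":0,"fingers":1},{"dp":[0,0,0],"turn":0,"fingers":1}]'
python3 - <<'E'
from h import *
from scipy.optimize import least_squares
np.set_printoptions(suppress=True,precision=3)
P=snap('wrist','w2')
z=P[...,2];c=np.array([571,-282])
rr=np.hypot(P[...,0]-c[0],P[...,1]-c[1])
q=P[(z>50)&(z<60)&(rr<105)]
s=least_squares(lambda p:np.hypot(q[:,0]-p[0],q[:,1]-p[1])-87.5,c,loss='soft_l1',f_scale=2);print('tray',len(q),s.x,np.median(abs(s.fun)),np.median(q[:,2]))
q=P[(z>13)&(z<24)&(rr<78)]
s2=least_squares(lambda p:np.maximum(np.hypot(q[:,0]-p[0],q[:,1]-p[1])-34,0),np.median(q[:,:2],axis=0),loss='soft_l1');print('mirror',len(q),np.median(q,axis=0),s2.x,cv2.minEnclosingCircle(q[:,:2].astype(np.float32)))
print('floor',np.median(z[(rr<60)&(z<13)]))
E
```

```text
time_s: 3.2
eef_pos: [553.3, -21.6, 218.7]
tcp_rot: [[0.139, 0.99, 0.005], [0.99, -0.139, -0.001], [0.0, 0.005, -1.0]]
contact_force: [0.6, 0.3, -1.4]
finger_gap: 29.8
grasp_force: 22.3
time_s: 4.2
eef_pos: [567.5, -326.0, 213.1]
tcp_rot: [[0.143, 0.99, -0.003], [0.99, -0.143, 0.001], [0.0, -0.003, -1.0]]
contact_force: [-1.1, 0.7, -1.6]
finger_gap: 29.5
grasp_force: 22.3
time_s: 4.4
eef_pos: [569.8, -320.6, 214.8]
tcp_rot: [[0.137, 0.991, -0.001], [0.991, -0.137, 0.002], [0.002, -0.001, -1.0]]
contact_force: [0.2, 0.7, -0.9]
finger_gap: 29.9
grasp_force: 22.3
tray 3735 [ 571.023 -282.14 ] 1.3746429366227204 54.214372474658376
mirror 347 [ 602.627 -318.607   17.425] [ 575.319 -322.755] ((575.6043090820312, -322.74810791015625), 33.7411003112793)
floor 5.48402110384356
```

View pics/w2.png

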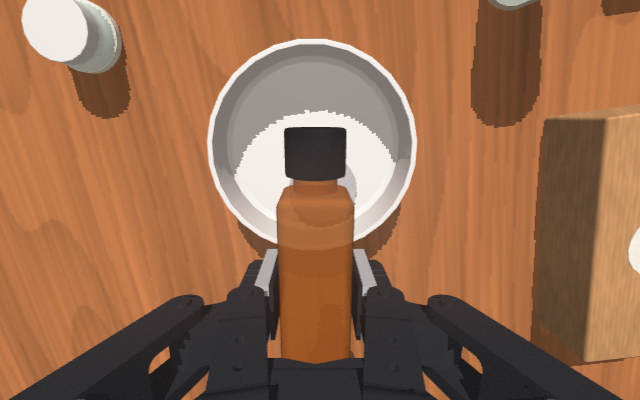

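The tray rim fits at (571,-282) and the mirror at (575,-323): 34 mm radius, 41 mm off centre, both as specified. The picture shows the tray centred at (312,143), with the vial held straight in front of it. The vial goes on the +y side at about (555,-248), its axis turned to 6°.

```bash
python3 -m jog '[{"dp":[0.03,-0.01,0],"turn":0,"fingers":1},{"dp":[0.06,-0.02,0],"turn":0,"fingers":1},{"dp":[0.056,-0.02,0],"turn":0,"fingers":1},{"dp":[0.03,-0.011,0],"turn":0,"fingers":1}]'; python3 -m jog '[{"dp":[0,0,0],"turn":0.04,"fingers":1},{"dp":[0,0,0],"turn":0.07,"fingers":1},{"dp":[0,0,0],"turn":0.07,"fingers":1},{"dp":[0,0,0],"turn":0.07,"fingers":1},{"dp":[0,0,0],"turn":0.07,"fingers":1},{"dp":[0,0,0],"turn":0.07,"fingers":1},{"dp":[0,0,0],"turn":0.07,"fingers":1},{"dp":[0,0,0],"turn":0.07,"fingers":1},{"dp":[0,0,0],"turn":0.07,"fingers":1},{"dp":[0,0,0],"turn":0.035,"fingers":1}]'; python3 -m jog '[{"dp":[0,0,0],"turn":0,"fingers":1},{"dp":[0,0,0],"turn":0,"fingers":1},{"dp":[0,0,0],"turn":0,"fingers":1}]'
python3 - <<'E'
from h import *
np.set_printoptions(suppress=True,precision=3)
P=snap('wrist','w3');s=r.read_state();o=np.array(s['eef_pos']);R=np.array(s['tcp_rot']);print(o,R,s['joint_positions'])
L=(P-o)@R
im=cv2.imread('pics/w3.png').astype(int)
m=(abs(L[...,1])<10)&(abs(L[...,0])<80)&(abs(L[...,2])<30)
for a in range(-20,70,10):
    k=m&(abs(L[...,0]-a)<5)
    if k.sum()>5: print(a,k.sum(),np.median(L[k],axis=0))
E
```

```text
time_s: 4.85
eef_pos: [555.1, -245.0, 215.7]
tcp_rot: [[0.134, 0.991, 0.0], [0.991, -0.134, 0.002], [0.002, -0.0, -1.0]]
contact_force: [0.6, -0.6, -0.9]
finger_gap: 29.1
grasp_force: 22.3
time_s: 5.85
eef_pos: [555.2, -248.8, 215.6]
tcp_rot: [[0.995, 0.097, 0.0], [0.097, -0.995, -0.0], [0.0, 0.0, -1.0]]
contact_force: [0.3, -0.5, -1.7]
finger_gap: 29.6
grasp_force: 22.3
time_s: 6.15
eef_pos: [555.1, -249.6, 215.4]
tcp_rot: [[0.995, 0.103, 0.0], [0.103, -0.995, 0.0], [0.0, -0.0, -1.0]]
contact_force: [0.5, -0.3, -0.7]
finger_gap: 29.7
grasp_force: 22.3
[ 555.09  -249.687  215.387] [[ 0.995  0.103  0.   ]
 [ 0.103 -0.995  0.   ]
 [ 0.    -0.    -1.   ]] [ 24.253  24.285  -3.333  97.359   1.6    58.397 -63.738]
-20 998 [-19.911   0.076  -9.491]
-10 1066 [-9.999  0.04  -9.506]
0 1145 [ 0.092  0.01  -9.51 ]
10 1214 [10.076 -0.013 -9.465]
20 1288 [20.151 -0.045 -9.445]
30 1384 [30.189 -0.063 -9.42 ]
40 1411 [38.114 -0.429 -3.707]
50 1415 [50.105 -0.124 -5.607]
60 1240 [59.139 -0.463 -5.29 ]
```

```bash
python3 -m jog '[{"dp":[0,-0.005,0.04],"turn":0,"fingers":1},{"dp":[0,0,0.08],"turn":0,"fingers":1},{"dp":[0,0,0.08],"turn":0,"fingers":1},{"dp":[0,0,0.08],"turn":0,"fingers":1},{"dp":[0,0,0.08],"turn":0,"fingers":1},{"dp":[0,0,0.05],"turn":0,"fingers":1},{"dp":[0,0,0.03],"turn":0,"fingers":1},{"dp":[0,0,0.01],"turn":0,"fingers":1},{"dp":[0,0,0],"turn":0,"fingers":1},{"dp":[0,0,0],"turn":0,"fingers":1}]'; python3 -m jog '[{"dp":[0,0,0.0025],"turn":0,"fingers":1},{"dp":[0,0,0.0025],"turn":0,"fingers":1},{"dp":[0,0,0],"turn":0,"fingers":1},{"dp":[0,0,0],"turn":0,"fingers":1}]'
```

```text
time_s: 7.2
eef_pos: [555.9, -248.4, 36.5]
tcp_rot: [[0.995, 0.101, 0.002], [0.101, -0.995, -0.001], [0.002, 0.001, -1.0]]
contact_force: [-0.5, 0.3, -1.2]
finger_gap: 29.5
grasp_force: 22.2
time_s: 7.6
eef_pos: [555.0, -248.0, 33.6]
tcp_rot: [[0.995, 0.101, 0.0], [0.101, -0.995, -0.0], [0.0, 0.0, -1.0]]
contact_force: [-0.5, -0.1, -0.9]
finger_gap: 29.8
grasp_force: 22.2
```

```bash
python3 -m jog '[{"dp":[0,0,0.0025],"turn":0,"fingers":1},{"dp":[0,0,0.0025],"turn":0,"fingers":1},{"dp":[0,0,0.0025],"turn":0,"fingers":1},{"dp":[0,0,0.0025],"turn":0,"fingers":1},{"dp":[0,0,0.0013],"turn":0,"fingers":1},{"dp":[0,0,0],"turn":0,"fingers":1},{"dp":[0,0,0],"turn":0,"fingers":1}]'; python3 -m jog '[{"dp":[0,0,0.0013],"turn":0,"fingers":1},{"dp":[0,0,0],"turn":0,"fingers":1},{"dp":[0,0,0.0013],"turn":0,"fingers":1},{"dp":[0,0,0],"turn":0,"fingers":1},{"dp":[0,0,0],"turn":0,"fingers":1}]'
```

```text
time_s: 8.3
eef_pos: [554.9, -247.9, 28.8]
tcp_rot: [[0.995, 0.101, 0.0], [0.101, -0.995, 0.0], [0.0, -0.0, -1.0]]
contact_force: [-0.2, 0.8, -0.6]
finger_gap: 29.5
grasp_force: 22.2
time_s: 8.8
eef_pos: [554.9, -247.9, 27.7]
tcp_rot: [[0.995, 0.101, -0.0], [0.101, -0.995, 0.0], [-0.0, -0.0, -1.0]]
contact_force: [0.9, 0.4, -1.8]
finger_gap: 29.6
grasp_force: 22.2
```

```bash
python3 -m jog '[{"dp":[0,0,0.0013],"turn":0,"fingers":1},{"dp":[0,0,0],"turn":0,"fingers":1},{"dp":[0,0,0],"turn":0,"fingers":1}]'; python3 -m jog '[{"dp":[0,0,0.0013],"turn":0,"fingers":1},{"dp":[0,0,0],"turn":0,"fingers":1},{"dp":[0,0,0],"turn":0,"fingers":1}]';python3 -m jog '[{"dp":[0,0,0.0008],"turn":0,"fingers":1},{"dp":[0,0,0],"turn":0,"fingers":1},{"dp":[0,0,0],"turn":0,"fingers":1}]'
```

```text
time_s: 9.1
eef_pos: [554.9, -247.9, 27.2]
tcp_rot: [[0.995, 0.101, -0.0], [0.101, -0.995, 0.0], [-0.0, -0.0, -1.0]]
contact_force: [-0.3, 0.8, -0.5]
finger_gap: 29.6
grasp_force: 22.2
time_s: 9.4
eef_pos: [554.9, -247.9, 26.7]
tcp_rot: [[0.995, 0.101, -0.0], [0.101, -0.995, 0.0], [-0.0, -0.0, -1.0]]
contact_force: [-0.4, 0.1, -1.2]
finger_gap: 29.7
grasp_force: 22.2
time_s: 9.7
eef_pos: [554.9, -247.9, 26.4]
tcp_rot: [[0.995, 0.101, -0.0], [0.101, -0.995, 0.0], [-0.0, -0.0, -1.0]]
contact_force: [0.2, -0.2, -0.6]
finger_gap: 29.7
grasp_force: 22.2
```

```bash
python3 -m jog '[{"dp":[0,0,0.0013],"turn":0,"fingers":1},{"dp":[0,0,0],"turn":0,"fingers":1},{"dp":[0,0,0],"turn":0,"fingers":1}]'; python3 -m jog '[{"dp":[0,0,0.0008],"turn":0,"fingers":1},{"dp":[0,0,0],"turn":0,"fingers":1},{"dp":[0,0,0],"turn":0,"fingers":1}]'
```

```text
time_s: 10.0
eef_pos: [554.9, -248.0, 26.1]
tcp_rot: [[0.995, 0.101, 0.0], [0.101, -0.995, -0.0], [0.0, 0.0, -1.0]]
contact_force: [-0.8, 0.3, 1.6]
finger_gap: 29.9
grasp_force: 22.6
time_s: 10.3
eef_pos: [555.0, -248.0, 26.1]
tcp_rot: [[0.995, 0.101, 0.0], [0.101, -0.995, -0.0], [0.0, 0.0, -1.0]]
contact_force: [-2.5, 0.9, 4.5]
finger_gap: 29.9
grasp_force: 23.0
```

```bash
python3 -m jog '[{"dp":[0,0,0],"turn":0,"fingers":0.6},{"dp":[0,0,0],"turn":0,"fingers":0.5},{"dp":[0,0,0],"turn":0,"fingers":0.47},{"dp":[0,0,0],"turn":0,"fingers":0.47},{"dp":[0,0,0],"turn":0,"fingers":0.47},{"dp":[0,0,0],"turn":0,"fingers":0.47}]'; python3 -m jog '[{"dp":[0,0,-0.02],"turn":0,"fingers":0.47},{"dp":[0,0,-0.05],"turn":0,"fingers":0.47},{"dp":[0,0,-0.1],"turn":0,"fingers":0.47},{"dp":[0,0,-0.1],"turn":0,"fingers":0.47},{"dp":[0,0,-0.1],"turn":0,"fingers":0.47},{"dp":[0,0,-0.05],"turn":0,"fingers":0.2},{"dp":[0,0,0],"turn":0,"fingers":0.2},{"dp":[0,0,0],"turn":0,"fingers":0.2}]'
python3 - <<'E'
from h import *
from scipy.optimize import least_squares
np.set_printoptions(suppress=True,precision=3)
P=snap('wrist','w4');S=snap('scene','s4');snap('side','d4')
for P in (P,S):
    z=P[...,2];c=np.array([571,-282])
    rr=np.hypot(P[...,0]-c[0],P[...,1]-c[1])
    q=P[(z>50)&(z<60)&(rr<105)]
    s=least_squares(lambda p:np.hypot(q[:,0]-p[0],q[:,1]-p[1])-87.5,c,loss='soft_l1',f_scale=2);print('tray',len(q),s.x,np.median(abs(s.fun)))
    q=P[(z>31)&(z<40)&(rr<75)];print('vial',len(q),cv2.minAreaRect(q[:,:2].astype(np.float32)),np.percentile(q[:,2],[5,50,95]))
E
```

```text
time_s: 10.9
eef_pos: [554.9, -248.0, 25.5]
tcp_rot: [[0.995, 0.101, -0.0], [0.101, -0.995, -0.0], [-0.0, 0.0, -1.0]]
contact_force: [0.0, -0.7, -0.2]
finger_gap: 45.4
grasp_force: 0.0
time_s: 11.7
eef_pos: [554.9, -248.0, 194.2]
tcp_rot: [[0.995, 0.101, 0.001], [0.101, -0.995, -0.001], [0.001, 0.001, -1.0]]
contact_force: [0.1, -0.8, -0.7]
finger_gap: 68.2
grasp_force: 0.0
tray 4367 [ 570.839 -281.774] 1.3689814625833634
vial 3207 ((564.904296875, -245.74818420410156), (103.51834106445312, 29.996068954467773), 5.8376078605651855) [31.895 35.199 36.519]
tray 644 [ 573.399 -283.614] 1.2818795608598919
vial 374 ((565.6760864257812, -247.40707397460938), (106.55450439453125, 29.99680519104004), 5.6206793785095215) [31.907 35.59  37.761]
```

View pics/w4.png

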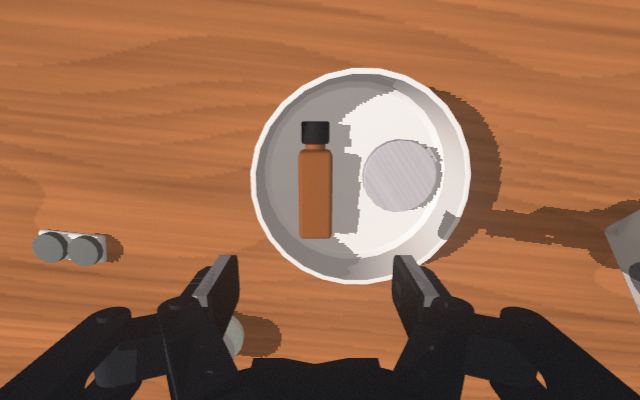

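The vial lies flat in the tray, body from (299,150) to (332,238), beside the mirror at (400,175), and neither touches the wall. Now to the handled tray.

```bash
python3 -m jog '[{"dp":[0.0094,-0.046,-0.01],"turn":0,"fingers":0.2},{"dp":[0.0188,-0.0925,-0.01],"turn":0,"fingers":0.2},{"dp":[0.0188,-0.0925,-0.01],"turn":0,"fingers":0.2},{"dp":[0.0188,-0.0925,-0.01],"turn":0,"fingers":0.2},{"dp":[0.0188,-0.0925,-0.01],"turn":0,"fingers":0.2},{"dp":[0.0188,-0.0925,-0.01],"turn":0,"fingers":0.2},{"dp":[0.0188,-0.0925,0],"turn":0,"fingers":0.2},{"dp":[0.0188,-0.0925,0],"turn":0,"fingers":0.2}]'; python3 -m jog '[{"dp":[0.0188,-0.0925,0],"turn":0,"fingers":0.2},{"dp":[0.0188,-0.0925,0],"turn":0,"fingers":0.2},{"dp":[0.0188,-0.0925,0],"turn":0,"fingers":0.2},{"dp":[0.0188,-0.0925,0],"turn":0,"fingers":0.2},{"dp":[0.0188,-0.0925,0],"turn":0,"fingers":0.2},{"dp":[0.0188,-0.0925,0],"turn":0,"fingers":0.2},{"dp":[0.0188,-0.0925,0],"turn":0,"fingers":0.2},{"dp":[0.0094,-0.046,0],"turn":0,"fingers":0.2},{"dp":[0,0,0],"turn":-0.03,"fingers":0.2},{"dp":[0,0,0],"turn":-0.07,"fingers":0.2}]';  python3 -m jog '[{"dp":[0,0,0],"turn":-0.07,"fingers":0.2},{"dp":[0,0,0],"turn":-0.07,"fingers":0.2},{"dp":[0,0,0],"turn":-0.07,"fingers":0.2},{"dp":[0,0,0],"turn":-0.07,"fingers":0.2},{"dp":[0,0,0],"turn":-0.07,"fingers":0.2},{"dp":[0,0,0],"turn":-0.07,"fingers":0.2},{"dp":[0,0,0],"turn":-0.07,"fingers":0.2},{"dp":[0,0,0],"turn":-0.07,"fingers":0.2},{"dp":[0,0,0],"turn":-0.07,"fingers":0.2},{"dp":[0,0,0],"turn":-0.07,"fingers":0.2}]'; python3 -m jog '[{"dp":[0,0,0],"turn":-0.07,"fingers":0.2},{"dp":[0,0,0],"turn":-0.07,"fingers":0.2},{"dp":[0,0,0],"turn":-0.05,"fingers":0.2},{"dp":[0,0,0],"turn":-0.025,"fingers":0.2},{"dp":[0,0,0],"turn":0,"fingers":0.2},{"dp":[0,0,0],"turn":0,"fingers":0.2},{"dp":[0,0,0],"turn":0,"fingers":0.2}]'
cat >up.py <<'E'
from h import *
import sys
from scipy.optimize import least_squares
np.set_printoptions(suppress=True,precision=3)
P=snap('wrist',sys.argv[1]);s=r.read_state();print(s['joint_positions'])
o=np.array(s['eef_pos']);z=P[...,2];c=np.array([611,315])
rr=np.hypot(P[...,0]-c[0],P[...,1]-c[1])
q=P[(z>50)&(z<58)&(rr<105)&(rr>75)]
s=least_squares(lambda p:np.hypot(q[:,0]-p[0],q[:,1]-p[1])-87.5,c,loss='soft_l1',f_scale=2);print('tray',len(q),s.x,np.median(abs(s.fun)))
q=P[(z>105)&(z<125)&(rr<100)];print('handle',len(q),cv2.minAreaRect(q[:,:2].astype(np.float32)),np.percentile(q[:,2],[5,50,95]))
q=P[(z>60)&(z<75)&(rr<75)];print('bottles',len(q))
E
python3 up.py w5
```

```text
time_s: 12.65
eef_pos: [582.2, 35.2, 216.3]
tcp_rot: [[0.995, 0.101, -0.002], [0.101, -0.995, -0.0], [-0.002, -0.0, -1.0]]
contact_force: [1.0, -0.6, -0.0]
finger_gap: 68.0
grasp_force: 0.0
time_s: 13.65
eef_pos: [610.3, 315.5, 215.9]
tcp_rot: [[0.951, 0.31, -0.002], [0.31, -0.951, -0.002], [-0.003, 0.001, -1.0]]
contact_force: [-0.3, -0.9, -0.1]
finger_gap: 68.5
grasp_force: 0.0
time_s: 14.65
eef_pos: [611.0, 313.7, 216.2]
tcp_rot: [[-0.209, 0.978, -0.002], [0.978, 0.209, -0.002], [-0.001, -0.002, -1.0]]
contact_force: [0.2, -0.2, 0.0]
finger_gap: 68.0
grasp_force: 0.0
time_s: 15.35
eef_pos: [611.1, 314.8, 217.1]
tcp_rot: [[-0.609, 0.793, -0.0], [0.793, 0.609, -0.001], [-0.0, -0.001, -1.0]]
contact_force: [0.0, 0.3, -0.5]
finger_gap: 68.3
grasp_force: 0.0
[ -4.426  37.227 -38.489  83.97   24.11   67.242  -9.061]
tray 3408 [611.072 317.332] 1.3727340585159666
handle 4775 ((611.0829467773438, 316.9598388671875), (19.9277400970459, 175.53115844726562), 38.343589782714844) [112.256 114.237 115.453]
bottles 465
```

View pics/w5.png

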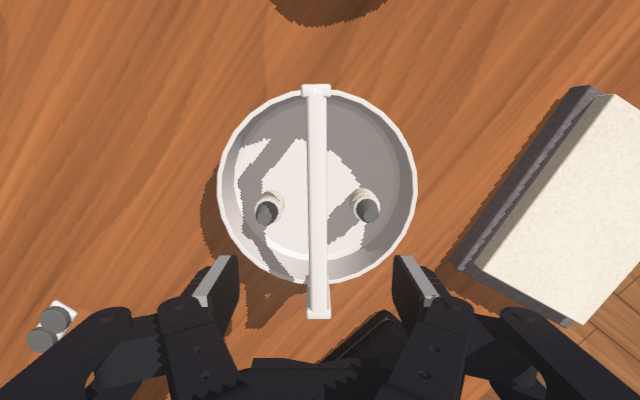

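The handle bar runs from (316,90) to (318,315), centred between the jaws, and the bottles stand at (268,208) and (367,205). Descending on the bar.

```bash
python3 -m jog '[{"dp":[0.0045,0.0033,0.04],"turn":-0.0065,"fingers":0.2},{"dp":[0,0,0.07],"turn":0,"fingers":0.2},{"dp":[0,0,0.07],"turn":0,"fingers":0.2},{"dp":[0,0,0.05],"turn":0,"fingers":0.2},{"dp":[0,0,0.04],"turn":0,"fingers":0.2},{"dp":[0,0,0.02],"turn":0,"fingers":0.2},{"dp":[0,0,0],"turn":0,"fingers":0.2},{"dp":[0,0,0],"turn":0,"fingers":0.2}]' 30; python3 -m jog '[{"dp":[0,0,0],"turn":0,"fingers":0.6},{"dp":[0,0,0],"turn":0,"fingers":0.7},{"dp":[0,0,0],"turn":0,"fingers":0.75},{"dp":[0,0,0],"turn":0,"fingers":0.8},{"dp":[0,0,0],"turn":0,"fingers":0.85},{"dp":[0,0,0],"turn":0,"fingers":1},{"dp":[0,0,0],"turn":0,"fingers":1},{"dp":[0,0,0],"turn":0,"fingers":1}]' 30;  python3 -m jog '[{"dp":[0,0,0],"turn":0,"fingers":1},{"dp":[0,0,0],"turn":0,"fingers":1},{"dp":[0,0,0],"turn":0,"fingers":1}]' 70
```

```text
time_s: 16.2
eef_pos: [611.4, 318.2, 102.2]
tcp_rot: [[-0.621, 0.784, 0.001], [0.784, 0.621, 0.001], [0.0, 0.001, -1.0]]
contact_force: [0.0, -0.5, -0.6]
finger_gap: 68.2
grasp_force: 0.0
time_s: 17.0
eef_pos: [611.1, 317.6, 101.9]
tcp_rot: [[-0.621, 0.784, 0.0], [0.784, 0.621, -0.0], [-0.0, 0.0, -1.0]]
contact_force: [-1.7, -1.7, 4.9]
finger_gap: 13.3
grasp_force: 29.8
time_s: 17.3
eef_pos: [611.2, 317.7, 102.0]
tcp_rot: [[-0.621, 0.784, 0.001], [0.784, 0.621, 0.0], [-0.0, 0.001, -1.0]]
contact_force: [-0.9, -1.2, 5.4]
finger_gap: 13.0
grasp_force: 69.4
```

Gripped. A slow lift, with smooth acceleration for the bottles.

```bash
python3 -m jog '[{"dp":[0,0,-0.003],"turn":0,"fingers":1},{"dp":[0,0,-0.006],"turn":0,"fingers":1},{"dp":[0,0,-0.012],"turn":0,"fingers":1},{"dp":[0,0,-0.02],"turn":0,"fingers":1},{"dp":[0,0,-0.03],"turn":0,"fingers":1},{"dp":[0,0,-0.035],"turn":0,"fingers":1},{"dp":[0,0,-0.04],"turn":0,"fingers":1},{"dp":[0,0,-0.04],"turn":0,"fingers":1},{"dp":[0,0,-0.035],"turn":0,"fingers":1},{"dp":[0,0,-0.03],"turn":0,"fingers":1}]';  python3 -m jog '[{"dp":[0,0,-0.02],"turn":0,"fingers":1},{"dp":[0,0,-0.01],"turn":0,"fingers":1},{"dp":[0,0,-0.005],"turn":0,"fingers":1},{"dp":[0,0,0],"turn":0,"fingers":1},{"dp":[0,0,0],"turn":0,"fingers":1},{"dp":[0,0,0],"turn":0,"fingers":1}]'
cat >held.py <<'E'
from h import *
import sys
from scipy.optimize import least_squares
np.set_printoptions(suppress=True,precision=4)
P=snap('wrist',sys.argv[1]);s=r.read_state()
o=np.array(s['eef_pos']);R=np.array(s['tcp_rot']);L=(P-o)@R
z=L[...,2];rr=np.hypot(L[...,0],L[...,1])
m=(rr<110)&(rr>70)&(z>35)&(z<58)
q=L[m]
s=least_squares(lambda p:np.hypot(q[:,0]-p[0],q[:,1]-p[1])-87.5,[0,0],loss='soft_l1',f_scale=2)
e=q[abs(s.fun)<4];A=np.c_[e[:,:2],np.ones(len(e))];k=np.linalg.lstsq(A,e[:,2],rcond=None)[0]
print('rim centre in tool',len(e),s.x,np.median(abs(s.fun)),'plane slopes,z',k,'tcp',o,R.ravel())
E
python3 held.py w6
```

```text
time_s: 18.3
eef_pos: [611.3, 317.9, 204.0]
tcp_rot: [[-0.621, 0.784, 0.001], [0.784, 0.621, 0.001], [-0.0, 0.001, -1.0]]
contact_force: [-0.5, -0.8, -3.7]
finger_gap: 12.8
grasp_force: 68.3
time_s: 18.9
eef_pos: [610.7, 317.4, 215.2]
tcp_rot: [[-0.621, 0.784, -0.001], [0.784, 0.621, -0.001], [0.0, -0.001, -1.0]]
contact_force: [0.5, -0.5, -4.5]
finger_gap: 12.7
grasp_force: 68.3
rim centre in tool 8073 [-1.4768  0.0222] 1.6612697620587653 plane slopes,z [-0.0206  0.0008 50.3947] tcp [610.7301 317.4755 215.2992] [-0.6209  0.7839 -0.0009  0.7839  0.6209 -0.0004  0.0003 -0.001  -1.    ]
```

View pics/w6.png

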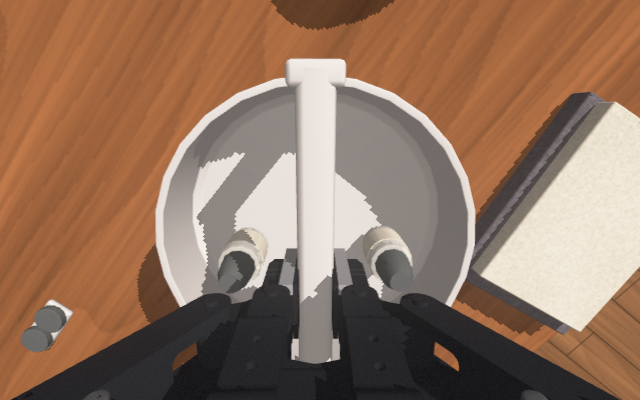

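The tray hangs level to about 1° with both bottles upright at (240,255) and (390,255). Carrying it across smoothly.

```bash
python3 -m jog '[{"dp":[-0.0056,-0.005,0],"turn":0,"fingers":1},{"dp":[-0.0148,-0.0134,0],"turn":0,"fingers":1},{"dp":[-0.0241,-0.0218,0],"turn":0,"fingers":1},{"dp":[-0.0333,-0.0303,0],"turn":0,"fingers":1},{"dp":[-0.0407,-0.037,0],"turn":0,"fingers":1},{"dp":[-0.0463,-0.042,0],"turn":0,"fingers":1},{"dp":[-0.0463,-0.042,0],"turn":0,"fingers":1},{"dp":[-0.0463,-0.042,0],"turn":0,"fingers":1},{"dp":[-0.0463,-0.042,0],"turn":0,"fingers":1},{"dp":[-0.0463,-0.042,0],"turn":0,"fingers":1}]'; python3 -m jog '[{"dp":[-0.0463,-0.042,0],"turn":0,"fingers":1},{"dp":[-0.0463,-0.042,0],"turn":0,"fingers":1},{"dp":[-0.0463,-0.042,0],"turn":0,"fingers":1},{"dp":[-0.0463,-0.042,0],"turn":0,"fingers":1},{"dp":[-0.0463,-0.042,0],"turn":0,"fingers":1},{"dp":[-0.0463,-0.042,0],"turn":0,"fingers":1},{"dp":[-0.0463,-0.042,0],"turn":0,"fingers":1},{"dp":[-0.0463,-0.042,0],"turn":0,"fingers":1},{"dp":[-0.0463,-0.042,0],"turn":0,"fingers":1},{"dp":[-0.0463,-0.042,0],"turn":0,"fingers":1}]'; python3 -m jog '[{"dp":[-0.0463,-0.042,0],"turn":0,"fingers":1},{"dp":[-0.0463,-0.042,0],"turn":0,"fingers":1},{"dp":[-0.0463,-0.042,0],"turn":0,"fingers":1},{"dp":[-0.0463,-0.042,0],"turn":0,"fingers":1},{"dp":[-0.0407,-0.037,0],"turn":0,"fingers":1},{"dp":[-0.0333,-0.0303,0],"turn":0,"fingers":1},{"dp":[-0.0241,-0.0218,0],"turn":0,"fingers":1},{"dp":[-0.0148,-0.0134,0],"turn":0,"fingers":1},{"dp":[-0.0056,-0.005,0],"turn":0,"fingers":1},{"dp":[0,0,0],"turn":0,"fingers":1}]'; python3 -m jog '[{"dp":[0,0,0],"turn":0,"fingers":1},{"dp":[0,0,0],"turn":0,"fingers":1},{"dp":[0,0,0],"turn":0,"fingers":1}]'
cat >rel.py <<'E'
from h import *
import sys
from scipy.optimize import least_squares
np.set_printoptions(suppress=True,precision=2)
c=np.array([571,-282])
zu=float(sys.argv[2])
for n in('scene','side'):
    P=snap(n,n+sys.argv[1]);z=P[...,2];rr=np.hypot(P[...,0]-c[0],P[...,1]-c[1])
    for nm,zz in(('low',54.3),('up',zu)):
        q=P[(abs(z-zz)<5)&(rr<105)&(rr>70)]
        if len(q)<50: print(n,nm,len(q));continue
        s=least_squares(lambda p:np.hypot(q[:,0]-p[0],q[:,1]-p[1])-88,c,loss='soft_l1',f_scale=2)
        print(n,nm,len(q),s.x,np.median(abs(s.fun)))
E
python3 held.py w7; python3 rel.py 7 168
```

```text
time_s: 19.95
eef_pos: [598.1, 126.3, 216.1]
tcp_rot: [[-0.62, 0.785, 0.0], [0.785, 0.62, -0.001], [-0.001, -0.0, -1.0]]
contact_force: [-0.3, 0.4, -3.7]
finger_gap: 12.9
grasp_force: 68.3
time_s: 20.95
eef_pos: [580.7, -122.9, 216.1]
tcp_rot: [[-0.62, 0.785, -0.0], [0.785, 0.62, -0.001], [-0.001, -0.001, -1.0]]
contact_force: [1.0, 0.3, -4.4]
finger_gap: 13.1
grasp_force: 68.3
time_s: 21.95
eef_pos: [570.8, -283.6, 215.9]
tcp_rot: [[-0.621, 0.784, 0.0], [0.784, 0.621, 0.001], [0.0, 0.0, -1.0]]
contact_force: [-0.6, -0.4, -3.4]
finger_gap: 12.9
grasp_force: 68.3
time_s: 22.25
eef_pos: [571.0, -283.2, 216.0]
tcp_rot: [[-0.622, 0.783, 0.0], [0.783, 0.622, 0.0], [0.0, 0.0, -1.0]]
contact_force: [1.0, -0.5, -3.9]
finger_gap: 12.9
grasp_force: 68.3
rim centre in tool 8187 [-1.2228  0.3084] 1.669873830828152 plane slopes,z [-0.0218  0.0003 50.35  ] tcp [ 570.8892 -283.3801  216.0078] [-0.6217  0.7833  0.0001  0.7833  0.6217  0.0002  0.0001  0.0002 -1.    ]
scene low 411 [ 572.82 -283.44] 1.1525721377785487
scene up 675 [ 573.61 -285.66] 1.1488309719559027
side low 171 [ 568.58 -282.41] 1.4592055769585386
side up 285 [ 569.23 -284.04] 1.4992111580988592
```

```bash
python3 -m jog '[{"dp":[0.0048,0.0016,0.005],"turn":0,"fingers":1},{"dp":[0,0,0.015],"turn":0,"fingers":1},{"dp":[0,0,0.025],"turn":0,"fingers":1},{"dp":[0,0,0.03],"turn":0,"fingers":1},{"dp":[0,0,0.025],"turn":0,"fingers":1},{"dp":[0,0,0.02],"turn":0,"fingers":1},{"dp":[0,0,0.01],"turn":0,"fingers":1},{"dp":[0,0,0.005],"turn":0,"fingers":1},{"dp":[0,0,0],"turn":0,"fingers":1},{"dp":[0,0,0],"turn":0,"fingers":1}]'; python3 rel.py 8 109
```

```text
time_s: 23.4
eef_pos: [570.3, -282.3, 162.4]
tcp_rot: [[-0.621, 0.784, 0.001], [0.784, 0.621, -0.0], [-0.001, 0.0, -1.0]]
contact_force: [0.2, 0.3, -3.7]
finger_gap: 12.8
grasp_force: 68.3
scene low 348 [ 572.63 -283.55] 1.1298206306914125
scene up 552 [ 573.9  -284.47] 0.9021613714050574
side low 131 [ 568.98 -282.27] 1.5023841457500708
side up 286 [ 568.33 -282.48] 1.4024826583275853
```

```bash
python3 -m jog '[{"dp":[0,0.001,0.004],"turn":0,"fingers":1},{"dp":[0,0,0.004],"turn":0,"fingers":1},{"dp":[0,0,0.004],"turn":0,"fingers":1},{"dp":[0,0,0],"turn":0,"fingers":1},{"dp":[0,0,0],"turn":0,"fingers":1}]'; python3 -m jog '[{"dp":[0,0,0.003],"turn":0,"fingers":1},{"dp":[0,0,0.003],"turn":0,"fingers":1},{"dp":[0,0,0.003],"turn":0,"fingers":1},{"dp":[0,0,0],"turn":0,"fingers":1},{"dp":[0,0,0],"turn":0,"fingers":1}]'; python3 -m jog '[{"dp":[0,0,0.003],"turn":0,"fingers":1},{"dp":[0,0,0.002],"turn":0,"fingers":1},{"dp":[0,0,0],"turn":0,"fingers":1},{"dp":[0,0,0],"turn":0,"fingers":1}]'
```

```text
time_s: 24.0
eef_pos: [570.2, -281.9, 157.0]
tcp_rot: [[-0.621, 0.784, -0.0], [0.784, 0.621, 0.0], [0.0, -0.0, -1.0]]
contact_force: [-0.4, -0.1, -3.5]
finger_gap: 12.9
grasp_force: 68.3
time_s: 24.5
eef_pos: [570.3, -281.9, 153.5]
tcp_rot: [[-0.621, 0.784, -0.0], [0.784, 0.621, 0.0], [0.0, 0.0, -1.0]]
contact_force: [-0.0, 0.6, -3.3]
finger_gap: 12.7
grasp_force: 68.3
time_s: 24.9
eef_pos: [570.3, -281.9, 151.5]
tcp_rot: [[-0.621, 0.784, -0.0], [0.784, 0.621, 0.0], [0.0, 0.0, -1.0]]
contact_force: [0.3, -0.5, -3.7]
finger_gap: 12.8
grasp_force: 68.3
```

```bash
for i in 1; do :; done; python3 -m jog '[{"dp":[0,0,0.0025],"turn":0,"fingers":1},{"dp":[0,0,0],"turn":0,"fingers":1},{"dp":[0,0,0],"turn":0,"fingers":1}]'; python3 -m jog '[{"dp":[0,0,0.002],"turn":0,"fingers":1},{"dp":[0,0,0],"turn":0,"fingers":1},{"dp":[0,0,0],"turn":0,"fingers":1}]'; python3 -m jog '[{"dp":[0,0,0.0015],"turn":0,"fingers":1},{"dp":[0,0,0],"turn":0,"fingers":1},{"dp":[0,0,0],"turn":0,"fingers":1}]'
```

```text
time_s: 25.2
eef_pos: [570.3, -281.9, 150.5]
tcp_rot: [[-0.621, 0.784, -0.0], [0.784, 0.621, 0.0], [0.0, 0.0, -1.0]]
contact_force: [0.3, 0.3, -4.2]
finger_gap: 12.8
grasp_force: 68.3
time_s: 25.5
eef_pos: [570.2, -281.9, 149.7]
tcp_rot: [[-0.621, 0.784, -0.0], [0.784, 0.621, 0.0], [0.0, -0.0, -1.0]]
contact_force: [-0.7, -0.2, -3.4]
finger_gap: 12.9
grasp_force: 68.3
time_s: 25.8
eef_pos: [570.3, -281.9, 149.1]
tcp_rot: [[-0.621, 0.784, -0.0], [0.784, 0.621, 0.0], [0.0, 0.0, -1.0]]
contact_force: [-0.3, -0.2, -3.4]
finger_gap: 12.8
grasp_force: 68.3
```

```bash
python3 -m jog '[{"dp":[0,0,0.0015],"turn":0,"fingers":1},{"dp":[0,0,0],"turn":0,"fingers":1},{"dp":[0,0,0],"turn":0,"fingers":1}]'; python3 -m jog '[{"dp":[0,0,0.0015],"turn":0,"fingers":1},{"dp":[0,0,0],"turn":0,"fingers":1},{"dp":[0,0,0],"turn":0,"fingers":1}]'; python3 -m jog '[{"dp":[0,0,0.001],"turn":0,"fingers":1},{"dp":[0,0,0],"turn":0,"fingers":1},{"dp":[0,0,0],"turn":0,"fingers":1}]'
```

```text
time_s: 26.1
eef_pos: [570.3, -282.0, 149.0]
tcp_rot: [[-0.621, 0.784, 0.0], [0.784, 0.621, -0.0], [-0.0, -0.0, -1.0]]
contact_force: [-2.5, 0.2, 1.9]
finger_gap: 13.1
grasp_force: 69.0
time_s: 26.4
eef_pos: [570.4, -282.0, 149.0]
tcp_rot: [[-0.621, 0.784, 0.0], [0.784, 0.621, -0.001], [-0.001, -0.0, -1.0]]
contact_force: [-4.0, 1.1, 6.0]
finger_gap: 12.7
grasp_force: 69.8
time_s: 26.7
eef_pos: [570.4, -282.0, 149.0]
tcp_rot: [[-0.621, 0.784, 0.0], [0.784, 0.621, -0.001], [-0.001, -0.0, -1.0]]
contact_force: [-4.5, 1.2, 8.6]
finger_gap: 12.6
grasp_force: 70.1
```

It seated at TCP z 149.0 as predicted, with about 12 N on it. Releasing softly and backing off.

```bash
python3 -m jog '[{"dp":[0,0,0],"turn":0,"fingers":1},{"dp":[0,0,0],"turn":0,"fingers":1}]' 20; python3 -m jog '[{"dp":[0,0,0],"turn":0,"fingers":0.8},{"dp":[0,0,0],"turn":0,"fingers":0.7},{"dp":[0,0,0],"turn":0,"fingers":0.5},{"dp":[0,0,0],"turn":0,"fingers":0.4},{"dp":[0,0,0],"turn":0,"fingers":0.4},{"dp":[0,0,0],"turn":0,"fingers":0.4}]'; python3 -m jog '[{"dp":[0,0,-0.01],"turn":0,"fingers":0.4},{"dp":[0,0,-0.04],"turn":0,"fingers":0.4},{"dp":[0,0,-0.08],"turn":0,"fingers":0.4},{"dp":[0,0,-0.08],"turn":0,"fingers":0.4},{"dp":[0,0,-0.08],"turn":0,"fingers":0.4},{"dp":[0,0,-0.04],"turn":0,"fingers":0.4},{"dp":[0,0,0],"turn":0,"fingers":0.4},{"dp":[0,0,0],"turn":0,"fingers":0.4}]'; python3 rel.py 9 101.5
python3 - <<'E'
from h import *
P=snap('wrist','w9');z=P[...,2];rr=np.hypot(P[...,0]-571,P[...,1]+282)
q=P[(abs(z-101)<6)&(rr<93)&(rr>82)];A=np.c_[q[:,:2]-[571,-282],np.ones(len(q))];print(len(q),np.linalg.lstsq(A,q[:,2],rcond=None)[0])
E
```

```text
time_s: 26.9
eef_pos: [570.4, -282.0, 148.9]
tcp_rot: [[-0.621, 0.784, 0.0], [0.784, 0.621, -0.001], [-0.001, -0.0, -1.0]]
contact_force: [-5.0, 1.5, 8.5]
finger_gap: 12.8
grasp_force: 70.1
time_s: 27.5
eef_pos: [570.3, -281.9, 147.4]
tcp_rot: [[-0.621, 0.784, 0.0], [0.784, 0.621, 0.0], [0.0, 0.0, -1.0]]
contact_force: [0.1, 0.3, 0.1]
finger_gap: 50.8
grasp_force: 0.0
time_s: 28.3
eef_pos: [569.9, -281.9, 279.2]
tcp_rot: [[-0.621, 0.784, -0.0], [0.784, 0.621, -0.0], [0.0, -0.0, -1.0]]
contact_force: [-0.4, 0.7, -0.6]
finger_gap: 51.0
grasp_force: 0.0
scene low 668 [ 576.09 -286.42] 3.0464726005184346
scene up 649 [ 573.29 -284.15] 1.2471845557964087
side low 268 [ 568.58 -280.67] 2.4363241502738973
side up 257 [ 568.59 -282.5 ] 1.5950053726134712
3190 [-4.33575250e-03  5.77565681e-03  1.00515289e+02]
```

View pics/scene9.png

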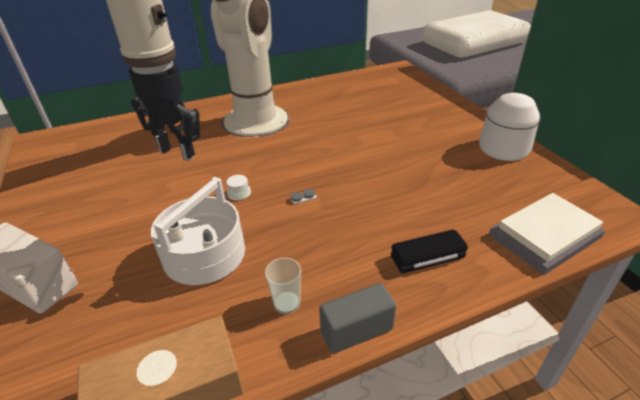

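View pics/w9.png

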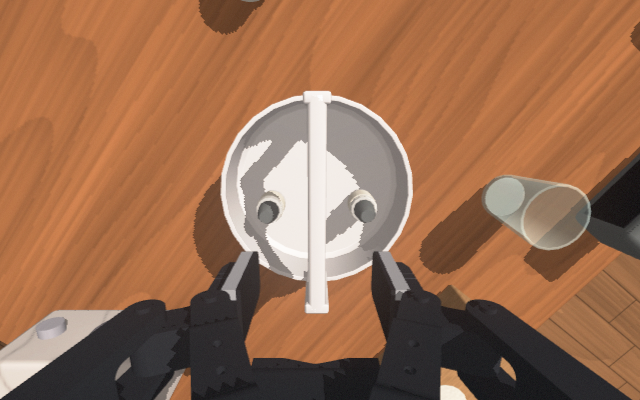

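The scene view shows the handled tray fully down on the lower one at (202,240). The fitted rim is level to under 0.5° at 100.5 mm, and the wrist view shows both bottles upright at (268,210) and (362,208). The bystanders haven't moved and the gripper is clear, so I'm handing in.

```bash
python3 -c "
from plant import r
print(r.close_job())"
```

```text
the job is handed in; nothing more can be done
None
```

The job is handed in, with no verdict returned: the vial was laid flat beside the mirror (gripped at about 23 N), and the handled tray was set down softly and level on top, both bottles upright and the bystanders unmoved in the last pictures.

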